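# Press the proud cap and plug home before pump-down

### The job

The coating chamber's base plate is being made ready for pump-down, but its wide round blanking cap and its square interlock plug still stand proud, with a gap under each. Press each of them straight down until it is fully home, with no gap left, and do not knock over or shove aside the little white crucible standing in the middle of the plate.

Things in the scene. Friction and masses are not known exactly. Their poses are not given: they have to be found in the camera images.
- wide_cap_top (a point): Centre of the flat top of the wide round blanking cap: a plain aluminium disc, 68 mm across, 12 mm thick, on a 64 mm steel stub; the widest of the four fittings on the fixed steel base plate (280 x 330 x 20 mm), any of which may be in any of the four places, 120 and 170 mm apart. z points up. This point is 68 mm above the bench when home, 78 to 84 mm at the start.
- wide_cap (a joint): Gap still open under the wide cap's rim, in metres: 0 when home on its stub, 0.010 to 0.016 at the start. The cap slides only straight up and down; pressing anywhere on its top moves it against a steady seal friction of about 6 N until it meets a firm stop, and it stays where it is left.
- plug_top (a point): Centre of the flat top of the square interlock plug: a grey plastic block 44 x 44 mm, 26 mm tall, without a cable, the only square fitting, in a steel socket block 58 x 58 x 26 mm on the base plate. z points up, x and y lie along its sides. This point is 72 mm above the bench when home, 82 to 88 mm at the start.
- plug (a joint): Gap still open under the square plug, in metres: 0 when home on its socket, 0.010 to 0.016 at the start. The plug slides only straight up and down; pressing anywhere on its top moves it against a steady contact friction of about 6 N until it meets a firm stop, and it stays where it is left.
- crucible: Small white ceramic cup, 32 mm across, 32 mm tall, about 50 g, standing loose and upright in the middle of the plate between the four fittings. Origin: centre of its underside, 20 mm above the bench; z up. The other two fittings need nothing: a narrow round cap (40 mm across, home, top 68 mm above the bench) and a round black gauge head (48 mm across, top 89 mm above the bench).
Things that resemble listed ones, but are neither listed nor needed, are in the scene too. Several things have the shape of the crucible; the one meant has the colours described above.

How it is judged:
At the end, for the whole second after the job is handed in: The wide cap and the square plug are both home (less than 2.5 mm of gap left under each), and the crucible stands upright (within 10 degrees) and at rest (value of joint each of wide_cap, plug below 0.0025 m and angle between crucible's own z axis and vertical below 0.17 rad and linear speed of crucible below 0.02 m/s); the robot touches nothing.
It fails at once if the crucible is knocked over (tilted more than 30 degrees) or shoved more than 20 mm from where it stood (angle between crucible's own z axis and vertical above 0.52 rad or distance of crucible from where it was at the start of the episode above 0.02 m).
It also fails if it takes over 32 s, if anything falls off the work surface, if the arm or the gripper's body presses on something with over 40 N, if the wrist force passes 120 N, or if a joint passes its speed limit or range.

### The arm

A 7-joint arm with a two-finger parallel gripper is mounted at the origin on the work surface. World frame = base frame: x ahead of the robot, y to its left, z up, the work surface at z = 0. Lengths are in m, angles in rad, forces in N, time in s.
With the tool pointing down it reaches from about 0.4 to 0.925 m from the base axis. Payload 5.6 kg.
Tool frame: the origin (TCP) lies midway between the tips of the shut fingers; the grasp point (between the pads) lies 19 mm behind it; z points along the fingers, y is the direction in which the jaws open and shut (so a half turn about z gives the same grasp; the last joint's range is limited). The gripper opens to 85 mm and grips with 20 to 120 N. Pads are 22 mm wide; open, the fingers measure 114 mm over their backs; the gripper's body (76 mm by 85 mm) begins 54 mm behind the grasp point. The pads swing forward as they close: fully open they stand 13 mm farther back than shut.
Start: joints at [-1.305, 0.468, -0.012, 1.603, 0.006, 1.071, -0.056], TCP at [0.198, 0.619, 0.231] pointing down, gripper open.
Joint ranges: [-2.53, 2.53], [-0.31, 2.02], [-1.57, 1.55], [0.28, 2.44], [-1.29, 4.43], [0.15, 1.84], [-2.92, 2.92]. Speed limits (rad/s): [2.57, 2.57, 3.14, 3.14, 3.14, 3.14, 3.14].

### API

Orientations are given as a rotation vector (axis times angle).
In Python, from rig import manip gives the robot as it stands.
- The arm moves only by the tool carry_out, never from a script. Its argument "series" is one flat list of numbers, 5 for each row, row after row: the opening in per cent of the stroke, from 0 (shut) to 100 (fully open), then the shift along the tool's x, y, z in m, then the turn about the tool's z in degrees. A call has 1 to 8 rows; each row is the pose to reach, as a shift and turn from the pose commanded when the call began, along the tool's axes at that moment; what a row does not reach only later rows make up. A row lasts 1/12 s, in which the tool goes at most 41.7 mm and 7.16 degrees, less where a joint would pass 70% of its speed; a pose out of reach is approached as far as the arm can. A call with a gripper value outside its range is refused whole. The fingers move at their own pace and stop on an object; "squeeze" is the grip in N (left out, the last holds). Time passes only in rows, so rows that repeat a pose let the fingers close. It gives the time, the measured TCP pose, the force and the opening at its end, in the units of the state.
- manip.get_state(): the state, without advancing time (a new reading comes with each control period).
- manip.snapshot(name): name is "scene" or "top" or "wrist"; returns a dict with "image" (480x640x3 uint8, red, green, blue), "fovy" (degrees; the focal length in pixels is half the picture's height over the tangent of half this angle, whatever the lens; pixels are square), "cx", "cy" (the principal point, pixels), "dist" ([k1, k2, p1, p2, k3] as OpenCV has them; the pictures are not rectified), "rvec" (rotation vector, rad) and "tvec" (3), from world to camera coordinates, as OpenCV has them. Camera axes: x right, y down, z forward; pixel columns grow to the right and rows downward; lengths in m; the calibration is good to about 2 mm. A picture is of the moment at which its call begins. There is no depth.
- manip.job_done(): hands the job in, once; it reports no verdict.
The state is a dict: "t": time; "joint_positions": joint angles; "dq": joint speeds; "joint_efforts": joint torques, N m; "tcp_pos": TCP position; "orientation": TCP orientation; "contact_force": force on the tool from outside, world axes, zero at the start; "ft_torque": the same for the moment, N m; "gripper_width": opening from 0.0 (shut) to 1.0 (fully open).
Only numpy, scipy, OpenCV 4.12 (cv2) and the standard library are available. Lean on these libraries where they do the work, as an engineer would, in place of code of your own. Each camera call takes 0.05 s, during which the arm holds its last target.

## Working session

There is one attempt and no reset: what is moved stays moved. The work goes in short steps, Python scripts to look and compute and a tool call to move; the robot and the scene stay as the last step left them, time stands still between calls to the robot, and variables do not carry over. Pictures are saved under pics/ and viewed, and the job is handed in when it is done.

Besides the shell and the picture viewer there is one more tool, called after "Request:" in YAML: its name, and indented under it one key for each argument. carry_out: Moves the arm, as the interface text tells. Its arguments: {"type":"object","properties":{"series":{"type":"array"},"squeeze":{"type":"number"}},"required":["series"]}

```bash
mkdir -p pics
python3 - <<'E'
from rig import manip
import cv2
print(manip.get_state())
for n in ["scene","top","wrist"]:
    s=manip.snapshot(n); cv2.imwrite(f"pics/{n}0.png",s["image"][:,:,::-1]); print(n,{k:v for k,v in s.items() if k!="image"})
E
```

```text
{'t': 0.0, 'joint_positions': array([-1.3049824 ,  0.46838916, -0.01159304,  1.60365263,  0.00598632,
        1.07140134, -0.0563521 ]), 'dq': array([-3.93094930e-04, -8.43550291e-04, -1.58519622e-03,  5.83202592e-04,
        1.87939078e-05, -1.19574333e-04, -2.29889766e-03]), 'joint_efforts': array([-7.86645323e-04, -5.32373178e+01,  2.11699738e-02, -2.51300776e+01,
        1.13326518e-02,  7.68462749e-03, -3.54521404e-06]), 'tcp_pos': array([0.19744745, 0.61868253, 0.23031854]), 'orientation': array([-4.83337157e-01, -3.10402425e+00,  2.84107500e-03]), 'contact_force': array([ 0.41091659, -0.0643656 ,  1.27208484]), 'ft_torque': array([-0.01881915, -0.04571476,  0.03900781]), 'gripper_width': 1.0049193363611033}
scene {'fovy': 46.81539764765332, 'cx': 334.82801125011173, 'cy': 244.27819558033025, 'dist': array([0.02739538, 0.        , 0.        , 0.        , 0.        ]), 'rvec': array([ 1.97660397,  0.89228151, -0.51087685]), 'tvec': array([-0.40787047, -0.18231642,  1.26854105])}
top {'fovy': 47.05387427919004, 'cx': 307.45979094969977, 'cy': 235.65178158882756, 'dist': array([0.05911463, 0.        , 0.        , 0.        , 0.        ]), 'rvec': array([ 2.16630261, -2.19039211,  0.07177868]), 'tvec': array([0.00905011, 0.66269293, 0.92233658])}
wrist {'fovy': 66.88820532556522, 'cx': 322.2434686146329, 'cy': 237.58341857289466, 'dist': array([-0.02609803,  0.        ,  0.        ,  0.        ,  0.        ]), 'rvec': array([-2.31701547, -1.69316196, -0.27073256]), 'tvec': array([-0.65019515, -0.04181927,  0.38034995])}
```

View pics/scene0.png

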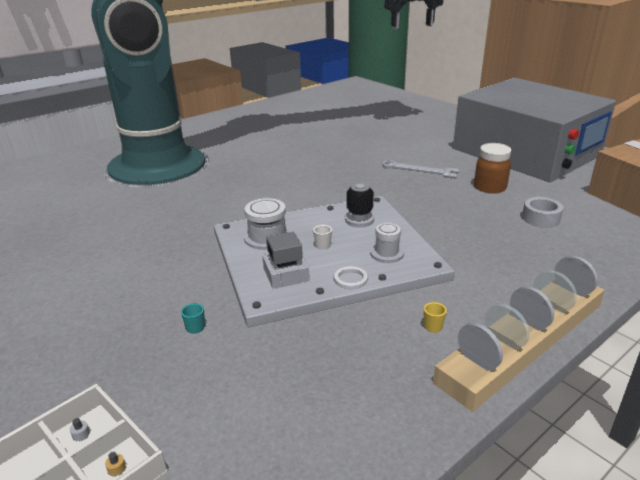

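View pics/top0.png

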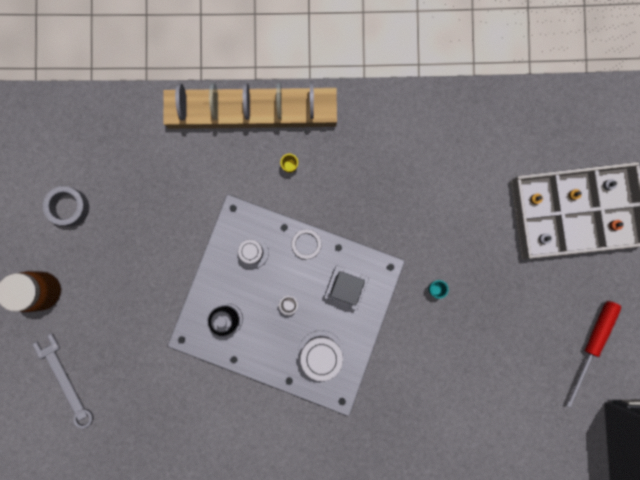

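View pics/wrist0.png

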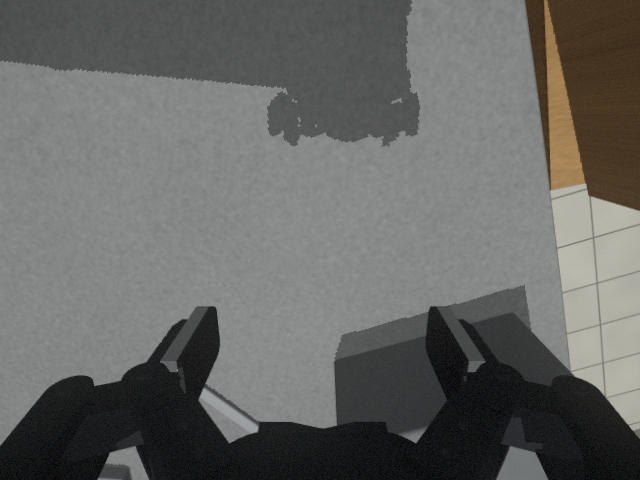

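Top view candidates:
- **Wide round disc:** (321,359), widest, with a gap. Others: narrow cap (250,252), loose ring (306,243), black gauge (223,320) and the ring off the plate (65,207).
- **Square plug:** (347,288), the only square fitting.
- **Crucible:** white cup at (288,305). The yellow (289,163) and teal (438,290) cups are decoys.

Next I'll check the choice in a close crop and measure.

```bash
cat > h.py <<'E'
import cv2,numpy as np
from rig import manip
def cam(s):
    f=240/np.tan(np.radians(s["fovy"]/2)); K=np.array([[f,0,s["cx"]],[0,f,s["cy"]],[0,0,1]])
    R=cv2.Rodrigues(np.array(s["rvec"]))[0]; return K,R,np.array(s["tvec"]),np.array(s["dist"])
def atz(s,u,v,z):
    K,R,t,d=cam(s); p=cv2.undistortPoints(np.array([[[u,v]]],float),K,d)[0,0]
    r=R.T@np.array([p[0],p[1],1]); c=-R.T@t; return c+r*(z-c[2])/r[2]
def proj(s,P):
    K,R,t,d=cam(s); return cv2.projectPoints(np.array(P,float).reshape(-1,3),s["rvec"],t,K,d)[0][:,0]
E
python3 - <<'E'
from h import *
s=manip.snapshot("top"); c=manip.snapshot("scene")
a=cv2.resize(s["image"][270:400,260:390],(400,400),interpolation=cv2.INTER_CUBIC)
b=cv2.resize(c["image"][190:290,230:330],(400,400),interpolation=cv2.INTER_CUBIC)
cv2.imwrite("pics/crop1.png",np.hstack([a,b])[:,:,::-1])
print("cap",atz(s,321,359,.081),"plug",atz(s,347,288,.085),"cruc",atz(s,288,305,.052),"narrow",atz(s,250,252,.068),"gauge",atz(s,223,320,.089))
E
```

```text
cap [ 0.46224225 -0.01815463  0.081     ] plug [ 0.57374041 -0.06101872  0.085     ] cruc [0.54614902 0.03486351 0.052     ] narrow [0.63373792 0.09569149 0.068     ] gauge [0.52563645 0.13617555 0.089     ]
```

View pics/crop1.png

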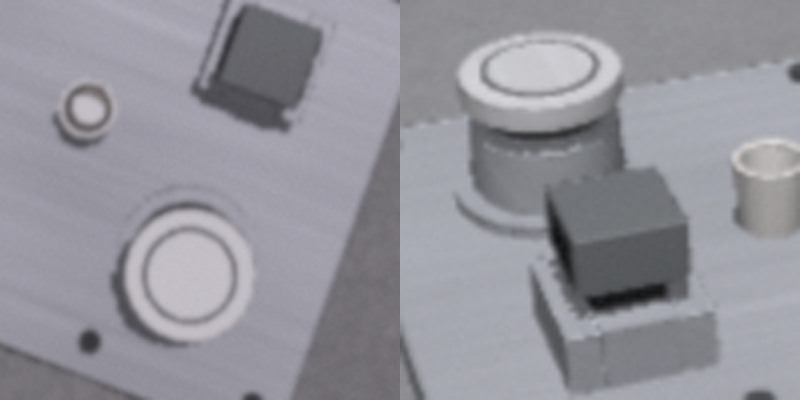

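Crop: the left half shows the wide disc at about (190,275) and the square plug at (265,55). The right half shows gaps under both. The choice is confirmed.

```bash
cat >> h.py <<'E'
from scipy.spatial.transform import Rotation as Ro
def st(target):
    s=manip.get_state(); R=Ro.from_rotvec(s["orientation"]).as_matrix()
    print("t",round(s["t"],2),"tcp",s["tcp_pos"].round(4),"F",s["contact_force"].round(1),"grip",round(s["gripper_width"],3))
    print("R",R.round(3).tolist()); print("shift",(R.T@(np.array(target)-s["tcp_pos"])).round(4))
E
python3 -c "
from h import *
st([.462,-.018,.23])"
```

```text
t 0.25 tcp [0.1975 0.619  0.2308] F [0.2 0.1 0.9] grip 1.002
R [[-0.953, 0.304, -0.0], [0.304, 0.953, -0.001], [-0.0, -0.001, -1.0]]
shift [-0.4456 -0.5265  0.0013]
```

Request:
carry_out:
  series: [0, -0.028, -0.033, 0, 0, 0, -0.056, -0.066, 0, 0, 0, -0.084, -0.099, 0, 0, 0, -0.112, -0.132, 0, 0, 0, -0.14, -0.165, 0, 0, 0, -0.168, -0.198, 0, 0, 0, -0.196, -0.231, 0, 0, 0, -0.22, -0.26, 0, 0]
  squeeze: 30

```text
t: 0.92
tcp_pos: [0.3258, 0.3095, 0.2314]
orientation: [0.483, 3.104, 0.001]
contact_force: [1.2, 0.5, -0.2]
gripper_width: -0.002
```

```bash
python3 -c "
from h import *
st([.462,-.018,.23])"
```

```text
t 0.92 tcp [0.3258 0.3095 0.2314] F [ 1.2  0.5 -0.2] grip -0.002
R [[-0.953, 0.304, 0.0], [0.304, 0.953, 0.001], [-0.0, 0.001, -1.0]]
shift [-0.2292 -0.2706  0.0013]
```

Request:
carry_out:
  series: [0, -0.026, -0.03, 0, 0, 0, -0.052, -0.06, 0, 0, 0, -0.078, -0.09, 0, 0, 0, -0.104, -0.12, 0, 0, 0, -0.13, -0.15, 0, 0, 0, -0.156, -0.182, 0, 0, 0, -0.182, -0.212, 0, 0, 0, -0.204, -0.24, 0.0, 0]

```text
t: 1.58
tcp_pos: [0.4475, 0.0183, 0.2317]
orientation: [0.485, 3.103, 0.001]
contact_force: [0.5, -0.6, -0.2]
gripper_width: -0.0
```

Request:
carry_out:
  series: [0, -0.022, -0.026, 0.02, 0, 0, -0.022, -0.026, 0.05, 0, 0, -0.022, -0.026, 0.08, 0, 0, -0.022, -0.026, 0.11, 0, 0, -0.022, -0.026, 0.12, 0, 0, -0.022, -0.026, 0.12, 0, 0, -0.022, -0.026, 0.12, 0]

```text
t: 2.17
tcp_pos: [0.4602, -0.0107, 0.1117]
orientation: [-0.483, -3.104, 0.0]
contact_force: [0.4, 0.1, 0.3]
gripper_width: 0.005
```

```bash
python3 -c "
from h import *
st([.462,-.018,.068])
s=manip.snapshot('scene');t=manip.snapshot('top')
a=cv2.resize(s['image'][110:310,200:400],(400,400),interpolation=cv2.INTER_CUBIC)
b=cv2.resize(t['image'][230:430,200:400],(400,400),interpolation=cv2.INTER_CUBIC)
cv2.imwrite('pics/c2.png',np.hstack([a,b])[:,:,::-1])"
```

```text
t 2.17 tcp [ 0.4602 -0.0107  0.1117] F [0.4 0.1 0.3] grip 0.005
R [[-0.953, 0.304, -0.0], [0.304, 0.953, -0.0], [0.0, -0.0, -1.0]]
shift [-0.0039 -0.0064  0.0437]
```

View pics/c2.png

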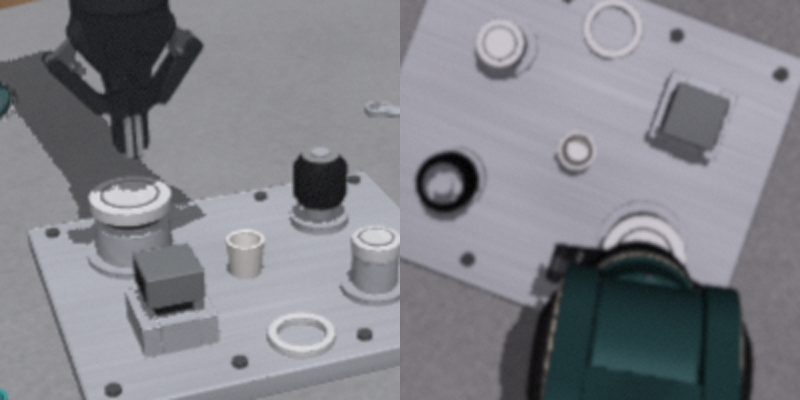

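The fingertips (130,150 in the left half) stand above the cap top (130,195). I'll descend now.

Request:
carry_out:
  series: [0, -0.004, -0.006, 0.012, 0, 0, -0.004, -0.006, 0.022, 0, 0, -0.004, -0.006, 0.027, 0, 0, -0.004, -0.006, 0.031, 0, 0, -0.004, -0.006, 0.034, 0, 0, -0.004, -0.006, 0.037, 0, 0, -0.004, -0.006, 0.039, 0, 0, -0.004, -0.006, 0.039, 0]

```text
t: 2.93
tcp_pos: [0.4619, -0.0174, 0.0723]
orientation: [0.483, 3.104, 0.0]
contact_force: [0.1, 0.4, 0.1]
gripper_width: 0.001
```

Request:
carry_out:
  series: [0, 0, 0, 0.002, 0, 0, 0, 0, 0.004, 0, 0, 0, 0, 0.005, 0, 0, 0, 0, 0.005, 0]

```text
t: 3.27
tcp_pos: [0.4621, -0.0174, 0.068]
orientation: [0.483, 3.104, 0.001]
contact_force: [-3.7, 0.7, 11.6]
gripper_width: 0.002
```

```bash
python3 -c "
from h import *
st([.462,-.018,.068])
s=manip.snapshot('scene')
cv2.imwrite('pics/c3.png',cv2.resize(s['image'][150:300,220:370],(600,600),interpolation=cv2.INTER_CUBIC)[:,:,::-1])"
```

```text
t 3.27 tcp [ 0.4621 -0.0174  0.068 ] F [-3.7  0.7 11.6] grip 0.002
R [[-0.953, 0.304, 0.0], [0.304, 0.953, 0.001], [0.0, 0.001, -1.0]]
shift [-0.0001 -0.0005 -0.    ]
```

View pics/c3.png

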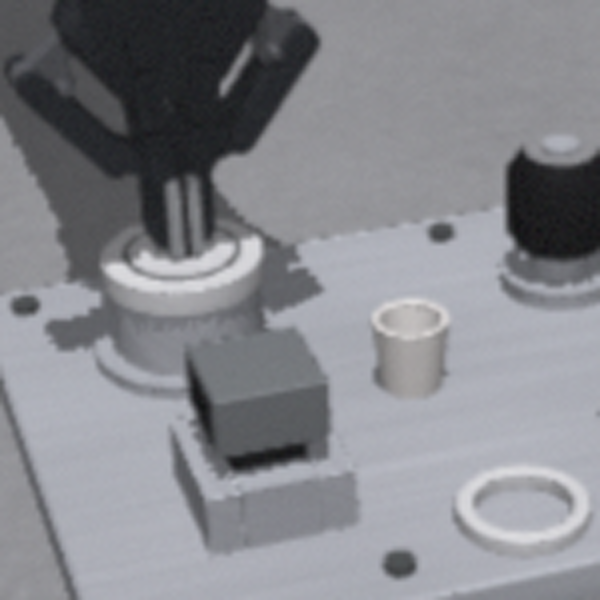

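The cap at (182,270) is down on its stub and the dark gap is gone. I'll push a little further to confirm the firm stop, then lift.

Request:
carry_out:
  series: [0, 0, 0, 0.001, 0, 0, 0, 0, 0.002, 0, 0, 0, 0, 0.002, 0]

```text
t: 3.57
tcp_pos: [0.4621, -0.0174, 0.0677]
orientation: [-0.484, -3.104, -0.004]
contact_force: [-10.6, 0.1, 35.3]
gripper_width: -0.003
```

Request:
carry_out:
  series: [0, 0, 0, -0.02, 0, 0, 0, 0, -0.06, 0, 0, -0.03, -0.002, -0.06, 0, 0, -0.06, -0.004, -0.06, 0, 0, -0.09, -0.006, -0.06, 0, 0, -0.12, -0.008, -0.06, 0, 0, -0.12, -0.008, -0.06, 0, 0, -0.12, -0.008, -0.06, 0]

```text
t: 4.23
tcp_pos: [0.5744, -0.0627, 0.1247]
orientation: [0.485, 3.104, -0.001]
contact_force: [-0.2, -0.2, -0.1]
gripper_width: -0.002
```

```bash
python3 -c "
from h import *
st([.574,-.061,.072])
s=manip.snapshot('scene')
cv2.imwrite('pics/c4.png',cv2.resize(s['image'][150:300,220:370],(600,600),interpolation=cv2.INTER_CUBIC)[:,:,::-1])"
```

```text
t 4.23 tcp [ 0.5744 -0.0627  0.1247] F [-0.2 -0.2 -0.1] grip -0.002
R [[-0.952, 0.305, 0.0], [0.305, 0.952, -0.001], [-0.0, -0.001, -1.0]]
shift [0.0009 0.0015 0.0527]
```

View pics/c4.png

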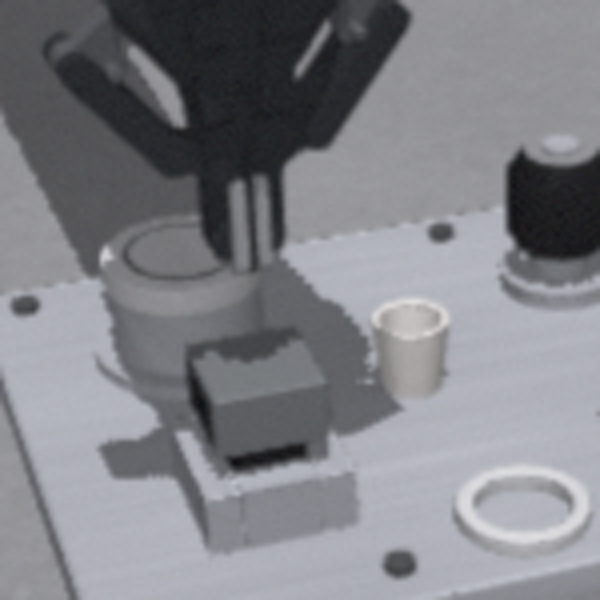

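The cap at (182,270) stayed home. The fingertips (250,265) stand above the plug top (258,365). I'll press the plug next.

Request:
carry_out:
  series: [0, 0, 0.001, 0.018, 0, 0, 0, 0.001, 0.032, 0, 0, 0, 0.001, 0.037, 0, 0, 0, 0.001, 0.041, 0, 0, 0, 0.001, 0.045, 0, 0, 0, 0.001, 0.048, 0, 0, 0, 0.001, 0.05, 0, 0, 0, 0.001, 0.051, 0]

```text
t: 4.95
tcp_pos: [0.5731, -0.0603, 0.0747]
orientation: [-0.483, -3.102, -0.001]
contact_force: [-4.8, 1.2, 5.6]
gripper_width: -0.002
```

Request:
carry_out:
  series: [0, 0, 0, 0.001, 0, 0, 0, 0, 0.002, 0, 0, 0, 0, 0.003, 0, 0, 0, 0, 0.003, 0]

```text
t: 5.28
tcp_pos: [0.5734, -0.0604, 0.0721]
orientation: [-0.483, -3.103, -0.001]
contact_force: [-2.5, 1.2, 4.4]
gripper_width: -0.008
```

Request:
carry_out:
  series: [0, 0, 0, 0.001, 0, 0, 0, 0, 0.002, 0, 0, 0, 0, 0.003, 0, 0, 0, 0, 0.003, 0]

```text
t: 5.62
tcp_pos: [0.5736, -0.0605, 0.0719]
orientation: [-0.483, -3.103, -0.004]
contact_force: [-11.2, 0.8, 28.4]
gripper_width: -0.002
```

The firm stop is at 0.0719 m with 28 N. I'll lift straight up and check from clear of the plate.

Request:
carry_out:
  series: [0, 0, 0, -0.02, 0, 0, 0, 0, -0.06, 0, 0, 0, 0, -0.1, 0, 0, 0, 0, -0.14, 0, 0, 0, 0, -0.16, 0, 0, 0, 0, -0.16, 0, 0, 0, 0, -0.16, 0]

```text
t: 6.2
tcp_pos: [0.5748, -0.0607, 0.2301]
orientation: [0.482, 3.1, 0.002]
contact_force: [0.3, 0.3, -0.6]
gripper_width: 0.005
```

```bash
python3 -c "
from h import *
st([.574,-.061,.072])
s=manip.snapshot('scene')
cv2.imwrite('pics/c5.png',cv2.resize(s['image'][150:300,220:370],(600,600),interpolation=cv2.INTER_CUBIC)[:,:,::-1])"
```

```text
t 6.2 tcp [ 0.5748 -0.0607  0.2301] F [ 0.3  0.3 -0.6] grip 0.005
R [[-0.953, 0.304, 0.004], [0.304, 0.953, 0.001], [-0.004, 0.002, -1.0]]
shift [ 0.0013 -0.0008  0.1581]
```

View pics/c5.png

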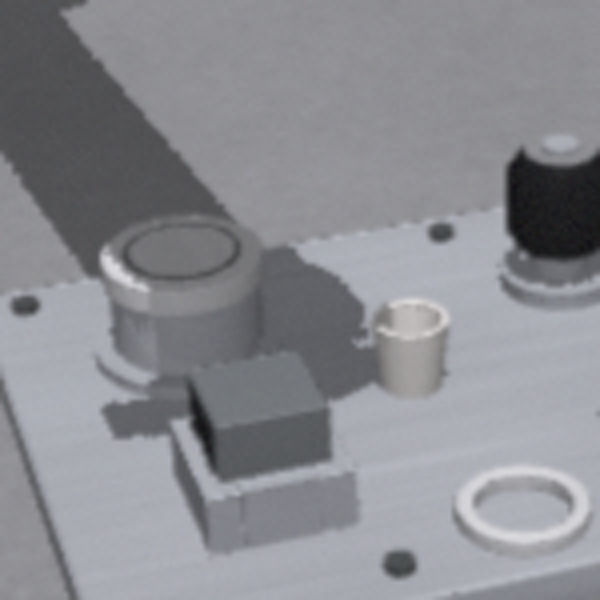

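Both gaps are closed: the cap at (182,265) and the plug at (260,410). The crucible at (411,345) is upright and unmoved, and the arm is clear.

```bash
python3 -c "
from rig import manip
print(manip.job_done())"
```

```text
the job is handed in; nothing more can be done
None
```

I pressed the wide cap and the square plug home with the shut fingertips, then lifted clear and handed the job in at about 6.3 s.

- **Wide cap:** it met a firm stop with the fingertips at z = 67.7 mm under 35 N upward (home is 68 mm).
- **Square plug:** it met a firm stop at z = 71.9 mm under 28 N upward (home is 72 mm).
- **Last picture:** no gap shows under either fitting, and the crucible is upright where it stood. With the arm lifted to z = 230 mm, the force on the tool read about zero.
- **One odd reading:** partway down on the cap, the force was near zero, where about 6 N of seal friction was expected. The firm stop and the pictures afterwards settled it. No check failed.

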